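# Click both hearing-aid battery counters back to their marks

## Task

Both hearing aids have fresh batteries, so reset the two battery-day counters on the nightstand: with a fingertip, flick each counter's wheel forward (clockwise from above) by its edge studs, click by click, until its ridged pointer stud stands at the white index block on the counter's rim, without letting it run past. Do not lift, tip or shove the counters about, leave everything else where it stands, and finish clear of everything.

Things in the scene. Friction and masses are not known exactly. Their poses are not given: they have to be found in the camera images.
- counter_l: The left (+y) counter: loose weighted round base (0.8 to 1.2 kg, rubber foot, diameter 100, 34 high) with a horizontal wheel on top. Origin: centre of the underside, on the wheel's upright axis; z up. A white index block (16 radial x 10 wide, top at height 40) stands at the base's own -x side, 47 to 64 from the axis; the rest of the base is round.
- wheel_l (a joint): Turn of the left (+y) wheel, rad: 0 = pointer stud at the index block; grows clockwise from above (forward). Seven clicks a turn, 0.8976 each; it rests at whole clicks (0, -0.898 ...). A sprung detent needs about 1 to 2 N at a stud and past half a click snaps on to the next by itself. Stops at -4.9 and +1.9; starts 1 to 3 clicks before 0.
- wheel_l_hub (a point): Top of the left (+y) wheel's hub (radius 10), on its axis, height 51. The wheel is a white disc, diameter 92, upper face at height 41, with seven upright studs (diameter 8, height 41 to 58) evenly spaced at radius 42, about 28 free between neighbours.
- wheel_l_pointer (a point): Top of the pointer stud of the left (+y) wheel (height 58, radius 42): the one stud to which a straight dark ridge (7 wide, top at height 49) runs from the hub. Turns with the wheel.
- counter_r: The right (-y) counter: loose weighted round base (0.8 to 1.2 kg, rubber foot, diameter 100, 34 high) with a horizontal wheel on top. Origin: centre of the underside, on the wheel's upright axis; z up. A white index block (16 radial x 10 wide, top at height 40) stands at the base's own -x side, 47 to 64 from the axis; the rest of the base is round.
- wheel_r (a joint): Turn of the right (-y) wheel, rad: 0 = pointer stud at the index block; grows clockwise from above (forward). Seven clicks a turn, 0.8976 each; it rests at whole clicks (0, -0.898 ...). A sprung detent needs about 1 to 2 N at a stud and past half a click snaps on to the next by itself. Stops at -4.9 and +1.9; starts 1 to 3 clicks before 0.
- wheel_r_hub (a point): Top of the right (-y) wheel's hub (radius 10), on its axis, height 51. The wheel is a white disc, diameter 92, upper face at height 41, with seven upright studs (diameter 8, height 41 to 58) evenly spaced at radius 42, about 28 free between neighbours.
- wheel_r_pointer (a point): Top of the pointer stud of the right (-y) wheel (height 58, radius 42): the one stud to which a straight dark ridge (7 wide, top at height 49) runs from the hub. Turns with the wheel.
- drying_capsule: bystander: round white drying capsule with a grey twist cap, diameter 56, 49 high; loose; origin at the centre of its underside
- battery_tray: bystander: two stacked open plastic battery trays, 90 x 60, 36 high together, one loose piece; loose; origin at the centre of its underside
- spectacle_case: bystander: stainless steel spectacle case, 60 x 160, 36 high; loose; origin at the centre of its underside
- saucer: bystander: white porcelain saucer, diameter 140, 18 high; loose; origin at the centre of its underside
- tumbler: bystander: empty glass tumbler, diameter 68, 95 high; loose; origin at the centre of its underside
- cream_jar: bystander: small jar, diameter 52, 45 high; loose; origin at the centre of its underside
- lip_balm: bystander: upright lip balm stick, diameter 18, 67 high; loose; origin at the centre of its underside
There are look-alikes about, which are no part of the job. What is shaped like the counter_l but turquoise is not meant.

How it is judged:
By the outcome, as a careful person would: the job done as asked, in the order asked, and still so for the second after the job is handed in, with the robot touching nothing.
It also fails if it takes over 67 s, if anything falls off the work surface, if the arm or the gripper's body presses on something with over 40 N, if the wrist force passes 120 N, or if a joint passes its speed limit or range.

## Robot

A 6-joint arm with a two-finger parallel gripper is mounted at the origin on the work surface. World frame = base frame: x ahead of the robot, y to its left, z up, the work surface at z = 0. Lengths are in mm, angles in rad, forces in N, time in s.
With the tool pointing down it reaches from about 275 to 825 mm from the base axis. Payload 5.2 kg.
Tool frame: the origin (TCP) lies at the very end of the fingers, on their centre line; the grasp point (between the pads) lies 19 mm behind it; z points along the fingers, y is the direction in which the jaws open and shut (so a half turn about z gives the same grasp; the last joint's range is limited). The gripper opens to 93 mm and grips with 3 to 60 N. Pads are 15 mm wide; open, the fingers measure 128 mm over their backs; the gripper's body (75 mm by 188 mm) begins 65 mm behind the grasp point.
Start: joints at [1.024, 0.259, 1.535, -0, 1.348, -0.203], TCP at [185.365, 517.827, 218.653] pointing down, gripper open.
Joint ranges: [-3.14, 3.14], [-0.91, 2.08], [0.19, 2.58], [-1.22, 4.36], [0.22, 2.71], [-3.12, 3.12]. Speed limits (rad/s): [2.57, 2.57, 3.14, 3.14, 3.14, 3.14].

## Interface

Orientations are given as [roll, pitch, yaw] about the fixed x, y, z axes, in that order (R = Rz(yaw) Ry(pitch) Rx(roll)).
In Python, from bench import robot gives the robot as it stands. The module is installed in compiled form; this text tells all that it offers. Calls block until the motion is done:
- robot.move_ptp(position, orientation): joint-space move of the TCP to a pose.
- robot.move_linear(position, ori=None, speed=150, f_stop=None): straight line of the TCP; ori=None keeps the orientation; speed is the mean speed in mm/s. With f_stop (N) it stops when the force on the tool has changed by that much, and returns True; else False.
- robot.move_j(angles): joint-space move.
- robot.move_gripper(opening): opening from 0.0 (shut) to 1.0 (fully open); the grip force is fixed at half the most; returns when the fingers have stopped.
- robot.sleep(seconds).
- robot.inverse_kinematics(position, orientation): joint angles nearest the present ones, or None.
- robot.get_image(name): name is "side" or "top" or "wrist"; returns a dict with "img" (400x640x3 uint8, blue, green, red), "fovy" (degrees; the focal length in pixels is half the picture's height over the tangent of half this angle, whatever the lens; pixels are square), "cx", "cy" (the principal point, pixels), "k1" (the pictures are not rectified: a ray, as slopes to the right and down, at radius r is drawn at 1 + k1 r^2 times it, then the intrinsics apply), "eye" and "orientation" of the camera in the world. Camera axes: x right, y down, z forward; pixel columns grow to the right and rows downward; lengths in mm; the calibration is good to about 2 mm. A picture is of the moment at which its call begins. There is no depth.
A pose or a line that the arm cannot do raises robot.MotionError and nothing moves.
- robot.hand_in(): hands the job in, once; it reports no verdict.
Readings, each from a call of its own:
- robot.current_t(): time.
- robot.current_qpos(): joint angles.
- robot.current_joint_vel(): joint speeds.
- robot.current_joint_efforts(): joint torques, N m.
- robot.current_tcp_pos(): TCP position.
- robot.current_eef_rot(): TCP orientation.
- robot.current_contact_force(): force on the tool from outside, world axes, zero at the start.
- robot.current_ft_torque(): the same for the moment, N m.
- robot.current_gripper_width(): opening from 0.0 (shut) to 1.0 (fully open).
Only numpy, scipy, OpenCV 4.12 (cv2) and the standard library are available. Lean on these libraries where they do the work, as an engineer would, in place of code of your own. Each camera call takes 0.05 s, during which the arm holds its last target.

## Working session

There is one attempt and no reset: what is moved stays moved. The work goes in short steps, each a Python script; the robot and the scene stay as the last script left them, time stands still between calls to the robot, and variables do not carry over. Pictures are saved under pics/ and viewed, and the job is handed in when it is done.

```bash
mkdir -p pics
python3 - <<'E'
from bench import robot
import cv2
for n in ["side","top","wrist"]:
    d=robot.get_image(n); cv2.imwrite(f"pics/{n}0.png",d["img"])
    print(n,{k:v for k,v in d.items() if k!="img"})
print(robot.current_t(),robot.current_eef_rot(),robot.current_tcp_pos(),robot.current_gripper_width())
E
```

```text
side {'fovy': 43.42157909130626, 'cx': 325.9714657622704, 'cy': 200.29614978149993, 'k1': 0.018456172262450124, 'eye': array([ 546.01635235, -946.43312973,  765.29202359]), 'orientation': array([-2.21242825,  0.00961268, -0.05628681])}
top {'fovy': 51.239934455905654, 'cx': 318.37030123039483, 'cy': 205.76944719820597, 'k1': -0.11297033794978008, 'eye': array([471.61579725, -15.83453469, 923.40898738]), 'orientation': array([-2.99716945,  0.04032062, -1.59952684])}
wrist {'fovy': 70.14334228155572, 'cx': 318.4795808594973, 'cy': 199.2565321560507, 'k1': -0.04680643954978148, 'eye': array([109.03576984, 544.61151027, 385.80162977]), 'orientation': array([2.85155069e+00, 1.43563801e-03, 1.22729696e+00])}
0.15 [-3.14029584e+00 -2.49617761e-04  2.79786624e+00] [185.15474599 517.48672285 218.04462337] 1.0008269579350217
```

View pics/top0.png

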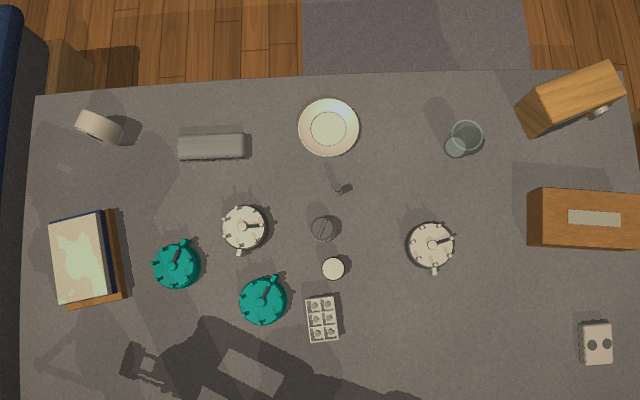

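View pics/side0.png

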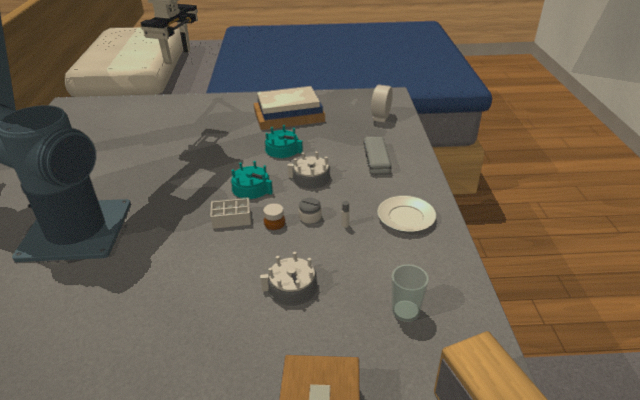

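The top view shows four counters. Two are white, at (244,228) and (432,246), and two are turquoise look-alikes, at (176,266) and (262,301). Image left is +y, so the white one at (244,228) is counter_l and the one at (432,246) is counter_r. I'll confirm this in an enlarged crop.

Run:
```python
import cv2,numpy as np
i=cv2.imread("pics/top0.png")
a=cv2.resize(i[195:265,205:285],None,fx=5,fy=5,interpolation=cv2.INTER_CUBIC)
b=cv2.resize(i[210:280,392:472],None,fx=5,fy=5,interpolation=cv2.INTER_CUBIC)
cv2.imwrite("pics/crop0.png",np.hstack([a,b]))
```

```text
(no output)
```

View pics/crop0.png

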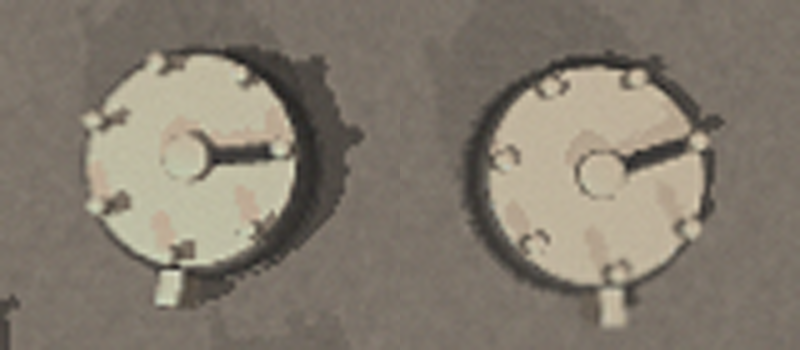

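The crop confirms it. Both are white, each has its index block near the bottom (towards −x), and each pointer is two studs clockwise short of the index. Next I'll measure the positions.

```bash
cat > h.py <<'E'
import numpy as np, cv2
from scipy.spatial.transform import Rotation as Ro
def ray(d,px):
    f=200/np.tan(np.radians(d["fovy"]/2))
    K=np.array([[f,0,d["cx"]],[0,f,d["cy"]],[0,0,1]])
    u=cv2.undistortPoints(np.array(px,float).reshape(-1,1,2),K,np.array([d["k1"],0,0,0,0]))[:,0]
    v=np.c_[u,np.ones(len(u))]
    return v@Ro.from_euler('xyz',d["orientation"]).as_matrix().T
def onplane(d,px,z):
    v=ray(d,px); e=np.array(d["eye"]); return e+v*((z-e[2])/v[:,2])[:,None]
def proj(d,P):
    f=200/np.tan(np.radians(d["fovy"]/2))
    c=(np.atleast_2d(P)-d["eye"])@Ro.from_euler('xyz',d["orientation"]).as_matrix()
    s=c[:,:2]/c[:,2:]; r2=(s**2).sum(1,keepdims=True); s=s*(1+d["k1"]*r2)
    return s*f+[d["cx"],d["cy"]]
E
python3 - <<'E'
from h import *
from bench import robot
d=robot.get_image("top")
# crop (x5) -> full : left offset (205,195), right (392,210) with x-400
L=[(186,157,51),(280,148,58),(262,232,58),(182,250,58),(97,205,58),(97,120,58),(160,62,58),(247,74,58),(168,288,40)]
Rr=[(601,174,51),(700,140,58),(688,230,58),(617,270,58),(537,241,58),(505,157,58),(551,83,58),(635,76,58),(613,306,40)]
for lst,o,xo in((L,(205,195),0),(Rr,(392,210),400)):
    P=np.array([onplane(d,[(x-xo+.5)/5-.5+o[0],(y+.5)/5-.5+o[1]],z)[0] for x,y,z in map(lambda t:(( t[0]),t[1],t[2]),lst) for (x,y) in [(x,y)]][:]) if False else np.array([onplane(d,[((t[0]-xo)+.5)/5-.5+o[0],(t[1]+.5)/5-.5+o[1]],t[2])[0] for t in lst])
    c,r=cv2.minEnclosingCircle(P[1:8,:2].astype(np.float32))
    A=np.c_[2*P[1:8,:2],np.ones(7)]; s=np.linalg.lstsq(A,(P[1:8,:2]**2).sum(1),rcond=None)[0]
    print("hub",P[0,:2].round(1),"circ",s[:2].round(1),np.sqrt(s[2]+s[:2]@s[:2]).round(1))
    print("stud ang",np.degrees(np.arctan2(*(P[1:8,:2]-s[:2]).T[::-1])).round(1),"index",np.degrees(np.arctan2(*(P[8,:2]-s[:2])[::-1])).round(1))
robot.move_gripper(0)
print(robot.current_t())
E
```

```text
hub [561.8 179.7] circ [561.2 177.7] 42.2
stud ang [ -86.5 -135.9  176.6  116.6   66.6   15.8  -37.1] index 167.0
hub [ 510.  -218.4] circ [ 511.5 -218.7] 41.7
stud ang [ -75.1 -128.6 -176.8  133.3   80.9   29.1  -21.2] index -175.9
1.65
```

View pics/wrist0.png

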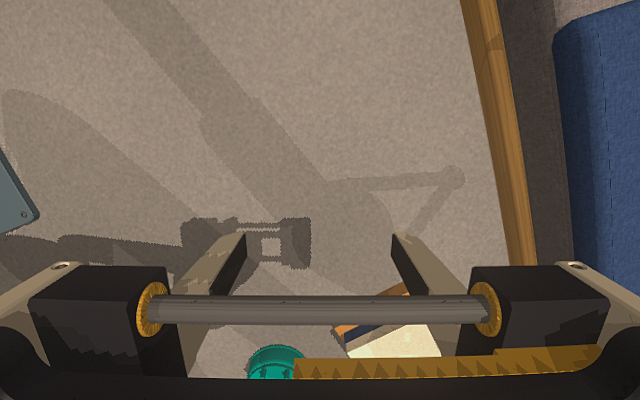

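```bash
cat >> h.py <<'E'
def pose(c,phi,z,R=50):
    a=np.radians(phi)
    return [c[0]+R*np.cos(a),c[1]+R*np.sin(a),z],[np.pi,0,a+np.pi/2]
CL=(561.3,178.3); IL=170.5
CR=(511.0,-218.6); IR=-176.9
E
python3 - <<'E'
from h import *
from bench import robot
p,o=pose(CL,IL-128.6,110)
print(p,o,robot.inverse_kinematics(p,o))
robot.move_ptp(p,o)
print(robot.current_t(),robot.current_tcp_pos(),robot.current_gripper_width())
for n in ["wrist","top","side"]:
    d=robot.get_image(n); cv2.imwrite(f"pics/{n}1.png",d["img"])
    if n=="wrist":
        a=d["img"].copy()
        for k in range(7):
            t=np.radians(IL+k*360/7)
            q=proj(d,[CL[0]+42*np.cos(t),CL[1]+42*np.sin(t),58])[0]; cv2.circle(a,tuple(int(round(v)) for v in q),3,(0,0,255),1)
        q=proj(d,[CL[0],CL[1],51])[0]; cv2.circle(a,tuple(int(round(v)) for v in q),3,(255,0,0),1)
        cv2.imwrite("pics/wrist1a.png",a)
print(robot.current_contact_force())
E
```

```text
[np.float64(598.5155773115576), np.float64(211.69162777355234), 110] [3.141592653589793, 0, np.float64(2.302089283380521)] [ 0.16453438  0.49299176  1.46243706  0.          1.18616383 -0.56675857]
3.55 [598.10047497 212.82798177 110.37802227] 0.007308202737326692
[0.05661514 1.07034451 0.51942788]
```

View pics/wrist1a.png

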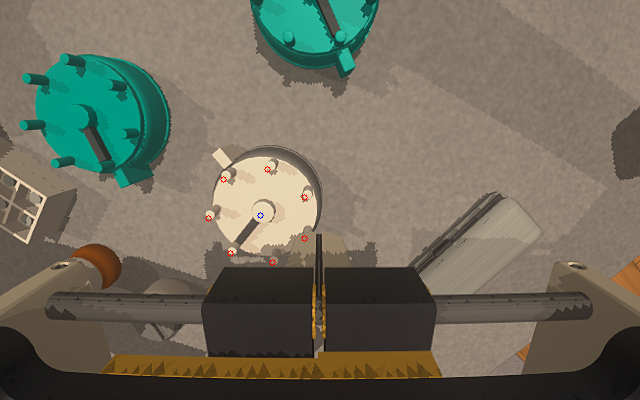

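View pics/side1.png

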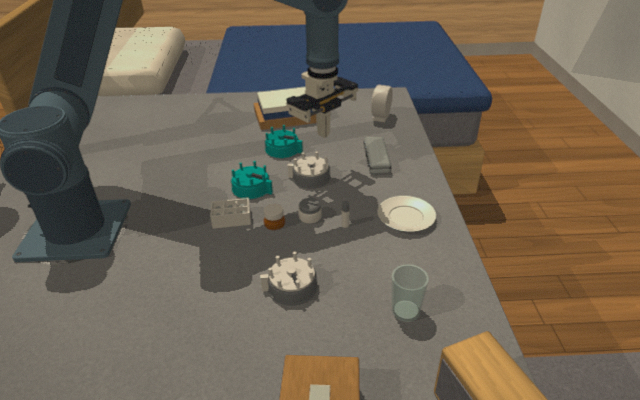

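View pics/top1.png

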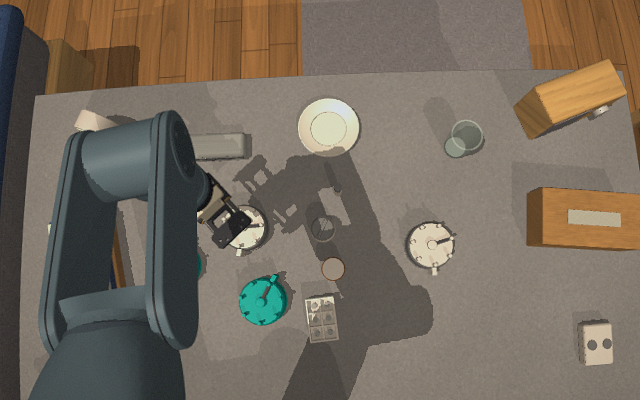

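Run:
```python
from h import *
i=cv2.imread("pics/wrist1a.png")
cv2.imwrite("pics/w1z.png",cv2.resize(i[140:290,190:350],None,fx=4,fy=4,interpolation=cv2.INTER_CUBIC))
from bench import robot
for _ in range(3): print(robot.current_tcp_pos(),robot.current_eef_rot(),robot.current_qpos())
```

```text
[598.08946506 212.84925841 110.37707636] [3.14113214e+00 1.28338375e-04 2.30383626e+00] [ 1.66391766e-01  4.92327675e-01  1.46253922e+00  1.49870467e-04
  1.18626834e+00 -5.66704388e-01]
[598.08946506 212.84925841 110.37707636] [3.14113214e+00 1.28338375e-04 2.30383626e+00] [ 1.66391766e-01  4.92327675e-01  1.46253922e+00  1.49870467e-04
  1.18626834e+00 -5.66704388e-01]
[598.08946506 212.84925841 110.37707636] [3.14113214e+00 1.28338375e-04 2.30383626e+00] [ 1.66391766e-01  4.92327675e-01  1.46253922e+00  1.49870467e-04
  1.18626834e+00 -5.66704388e-01]
```

View pics/w1z.png

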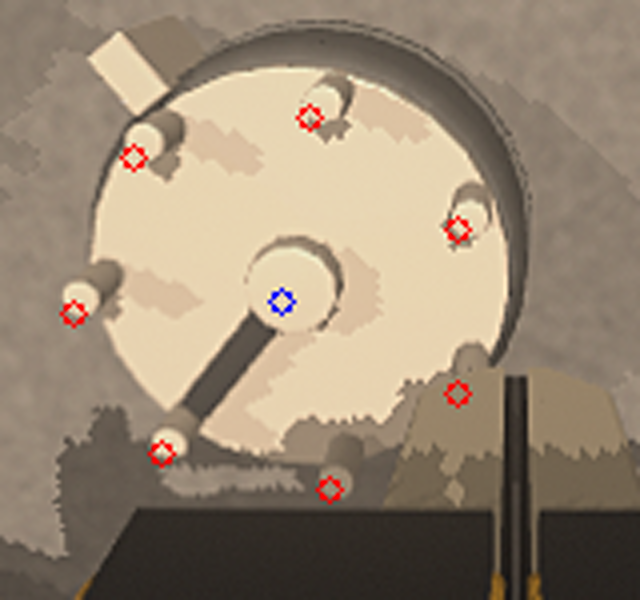

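Run:
```python
from h import *
from bench import robot
d=robot.get_image("wrist")
t=np.array([(148,140),(325,100),(470,212),(82,297),(170,442),(340,480)],float)
P=onplane(d,(t+.5)/4-.5+[190,140],58)[:,:2]
H=onplane(d,((np.array([[292,285.]]))+.5)/4-.5+[190,140],51)[0,:2]
ang=np.array([0,-1,-2,1,2,3])*360/7
# fit center, phase with r=42
from scipy.optimize import least_squares
f=lambda x:(np.c_[x[0]+42*np.cos(np.radians(x[2]+ang)),x[1]+42*np.sin(np.radians(x[2]+ang))]-P).ravel()
s=least_squares(f,[561,178,170.]); print(s.x,np.abs(s.fun).max(),H)
```

```text
[561.38086828 182.35642862 170.02462172] 0.5768764504177852 [560.98530577 182.70073905]
```

Run:
```python
from h import *
from bench import robot
d=robot.get_image("wrist")
p=robot.current_tcp_pos(); R=Ro.from_euler('xyz',robot.current_eef_rot()).as_matrix()
for o in [(0,0,0),(7.5,0,0),(-7.5,0,0),(7.5,17.5,0),(7.5,-17.5,0)]:
    print(o,proj(d,p+R@np.array(o)).round(1), ((proj(d,p+R@np.array(o))-[190,140])*4).round())
s=robot.get_image("side")
for c in [(561.3,178.3),(561.4,182.4),(511,-218.6)]: print(proj(s,[c[0],c[1],51]).round(1))
t=robot.get_image("top")
for c in [(561.3,178.3),(561.4,182.4)]: print(proj(t,[c[0],c[1],51]).round(1))
i=s["img"]; cv2.imwrite("pics/s1z.png",np.hstack([cv2.resize(i[145:195,285:345],None,fx=6,fy=6,interpolation=cv2.INTER_CUBIC),cv2.resize(i[250:300,255:325],None,fx=6,fy=6,interpolation=cv2.INTER_CUBIC)]))
```

```text
(0, 0, 0) [[319.3 244.6]] [[517. 418.]]
(7.5, 0, 0) [[319.3 233.9]] [[517. 376.]]
(-7.5, 0, 0) [[319.3 255. ]] [[517. 460.]]
(7.5, 17.5, 0) [[346.7 233.9]] [[627. 376.]]
(7.5, -17.5, 0) [[291.9 233.9]] [[408. 376.]]
[[310.4 162.5]]
[[310.4 161.6]]
[[291.6 269.6]]
[[242.5 226.2]]
[[240.6 226.2]]
```

View pics/s1z.png

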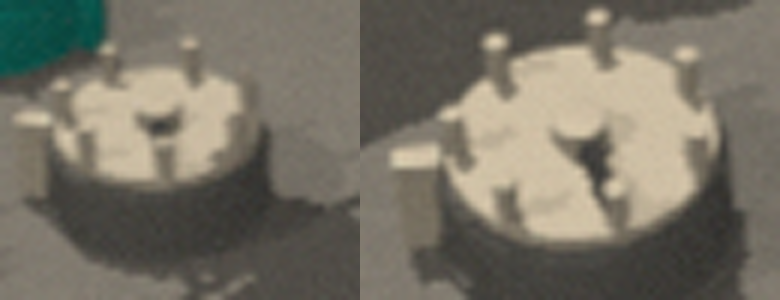

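```bash
sed -i 's/^CL=.*/CL=(561.4,182.4); IL=170.0/' h.py
python3 - <<'E'
from h import *
from bench import robot
p,o=pose(CL,IL-128.6,68); p=np.array(p); 
robot.move_linear(list(p-[-.4,1.1,0]),o,speed=60)
print(p,robot.current_t(),robot.current_tcp_pos(),robot.current_contact_force())
d=robot.get_image("wrist")
a=d["img"].copy()
for k in range(7):
    t=np.radians(IL+k*360/7)
    q=proj(d,[CL[0]+42*np.cos(t),CL[1]+42*np.sin(t),58])[0]; cv2.circle(a,tuple(int(round(v)) for v in q),2,(0,0,255),1)
cv2.imwrite("pics/wrist2.png",cv2.resize(a[150:300,190:350],None,fx=4,fy=4,interpolation=cv2.INTER_CUBIC))
s=robot.get_image("side")["img"]
cv2.imwrite("pics/side2.png",cv2.resize(s[110:200,265:365],None,fx=6,fy=6,interpolation=cv2.INTER_CUBIC))
E
```

```text
[598.90555348 215.46559327  68.        ] 4.75 [599.55195746 214.3745504   68.19997713] [-0.54904598 -0.74015694  1.17550621]
```

View pics/wrist2.png

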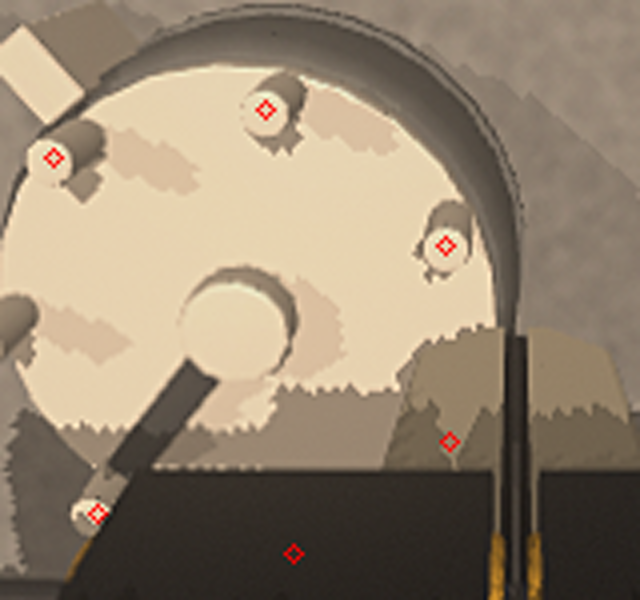

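View pics/side2.png

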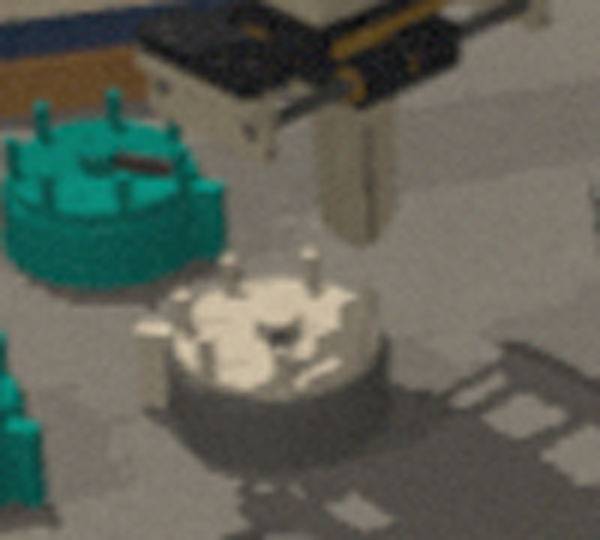

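The wrist overlay matches the studs: index stud at (54,158), pointer at (95,515), and the finger over the gap at (515,400). I'll descend and flick one click.

```bash
cat >> h.py <<'E'
def arc(robot,c,a0,a1,z,n=6,speed=30):
    fm=0
    for a in np.linspace(a0,a1,n+1)[1:]:
        p,o=pose(c,a,z); robot.move_linear([float(v) for v in p],[float(v) for v in o],speed=speed)
        f=robot.current_contact_force(); fm=max(fm,np.hypot(f[0],f[1]))
        print(round(a,1),robot.current_tcp_pos().round(1),f.round(1),round(robot.current_t(),2))
E
python3 - <<'E'
from h import *
from bench import robot
a=IL-128.6
p,o=pose(CL,a,68); robot.move_linear(p,o,speed=40)
p,o=pose(CL,a,47)
print(robot.move_linear(p,o,speed=40,f_stop=4), robot.current_tcp_pos(),robot.current_contact_force())
arc(robot,CL,a,a-51.43,47)
d=robot.get_image("wrist")
cv2.imwrite("pics/wrist3.png",d["img"])
E
```

```text
False [598.91339224 215.43473836  46.84773375] [ 0.5703536  -0.042407    0.13014674]
32.8 [603.6 209.5  47.3] [-0.5  0.3 -0.2] 6.17
24.3 [606.9 203.1  47.1] [-0.6  0.4  0.9] 6.58
15.7 [609.5 196.   47. ] [-0.3  0.9 -0.2] 6.97
7.1 [611.  188.7  47. ] [-0.2 -0.1 -0.5] 7.38
-1.5 [611.4 180.9  47. ] [ 1.1 -1.7 -0.1] 7.78
-10.0 [610.6 174.   47. ] [0.1 0.2 0.4] 8.18
```

View pics/wrist3.png

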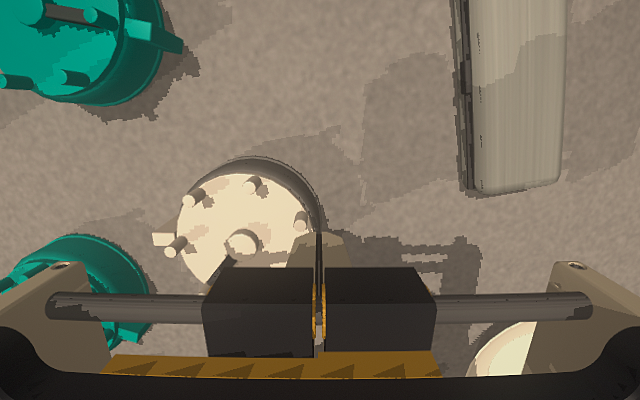

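The first click landed: the ridge at (228,268) is now one stud away from the index at (165,238). Now the second click, then retract and look.

Run:
```python
from h import *
from bench import robot
a=IL-128.6-51.43
arc(robot,CL,a,a-51.43,47)
p,o=pose(CL,a-51.43,110); robot.move_linear(p,o,speed=80)
cv2.imwrite("pics/wrist4.png",robot.get_image("wrist")["img"])
p,o=pose(CR,IR-128.6,120); p[0]+=0; robot.move_ptp(p,o)
print(robot.current_t(),robot.current_tcp_pos(),p)
for n in ["wrist","top","side"]:
    d=robot.get_image(n); cv2.imwrite(f"pics/{n}5.png",d["img"])
i=cv2.imread("pics/top5.png"); cv2.imwrite("pics/top5z.png",cv2.resize(i[180:280,195:295],None,fx=5,fy=5,interpolation=cv2.INTER_CUBIC))
i=cv2.imread("pics/wrist5.png"); cv2.imwrite("pics/wrist5z.png",cv2.resize(i[140:290,190:350],None,fx=4,fy=4,interpolation=cv2.INTER_CUBIC))
```

```text
-18.6 [608.7 166.8  47. ] [-0.3  0.9 -0.4] 8.62
-27.2 [605.9 159.9  47. ] [0.5 1.5 0.7] 9.03
-35.7 [602.1 153.2  47.1] [-0.1  0.7  0.1] 9.43
-44.3 [597.3 147.5  47.1] [-0.1 -0.5  1.8] 9.82
-52.9 [591.5 142.6  46.9] [-0.9 -1.2 -0.7] 10.22
-61.5 [585.6 138.6  47.1] [-0.3 -1.3  0.5] 10.62
13.8167 [ 540.10328534 -177.60482516  119.9125289 ] [np.float64(540.035147785547), np.float64(-177.89422408218405), 120]
```

View pics/wrist4.png

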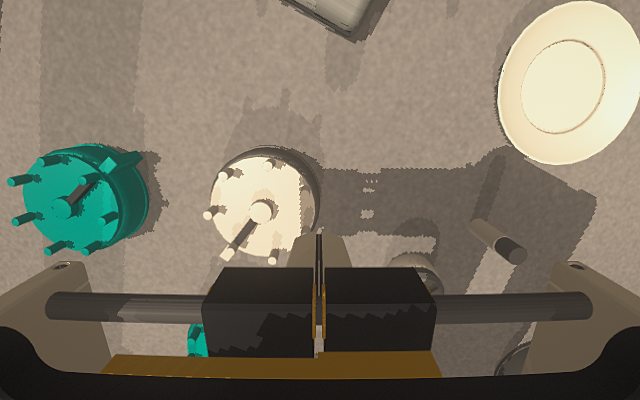

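View pics/top5z.png

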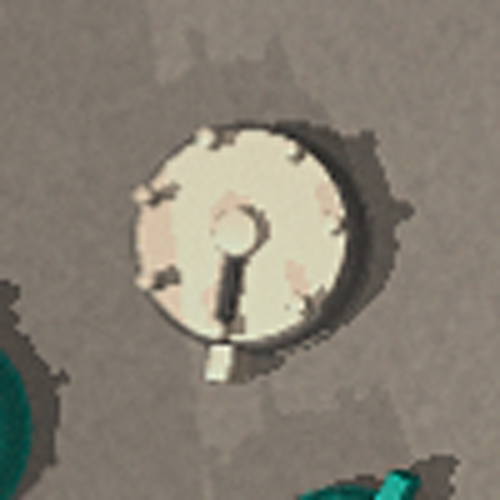

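View pics/wrist5z.png

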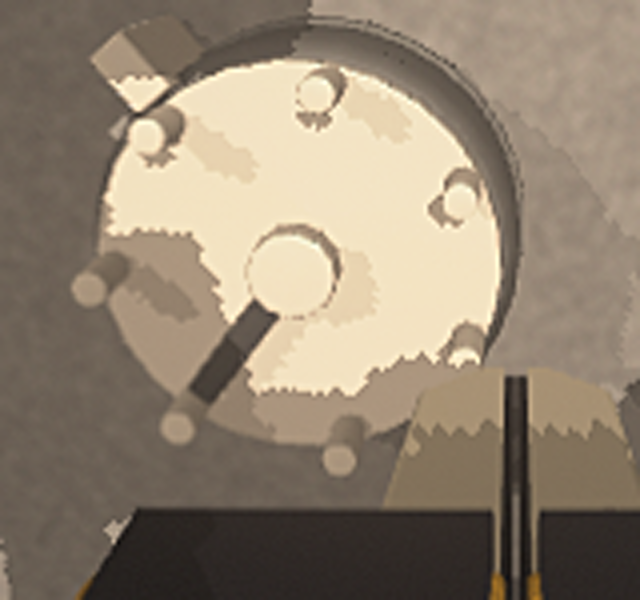

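View pics/side5.png

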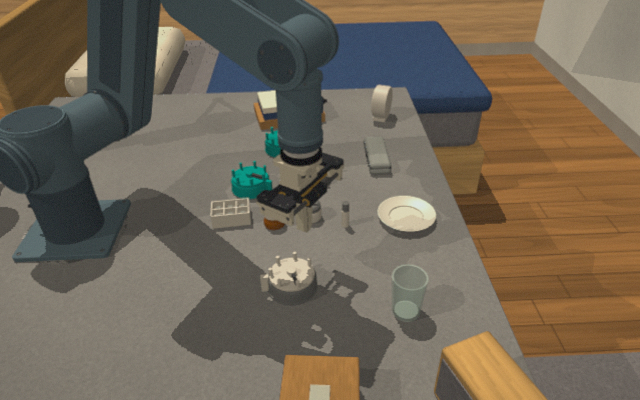

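The left counter is done: its pointer is in line with the index block at (222,350–360) in the crop. Right counter in the wrist view: index stud (148,133), pointer (178,428), two clicks to go. I'll fit its centre the same way.

Run:
```python
from h import *
from bench import robot
from scipy.optimize import least_squares
d=robot.get_image("wrist")
t=np.array([(148,133),(320,95),(462,200),(90,290),(178,428),(340,460)],float)
P=onplane(d,(t+.5)/4-.5+[190,140],58)[:,:2]
ang=np.array([0,-1,-2,1,2,3])*360/7
f=lambda x:(np.c_[x[0]+42*np.cos(np.radians(x[2]+ang)),x[1]+42*np.sin(np.radians(x[2]+ang))]-P).ravel()
s=least_squares(f,[511,-218,-177.]); print(s.x,np.abs(s.fun).max())
CR=s.x[:2]; IR=s.x[2]
open("h.py","a").write(f"\nCR=({CR[0]:.2f},{CR[1]:.2f}); IR={IR:.2f}\n")
p,o=pose(CR,IR-128.6,68)
robot.move_linear(p,o,speed=60); print(p,robot.current_tcp_pos())
d=robot.get_image("wrist"); a=d["img"].copy()
for k in range(7):
    t=np.radians(IR+k*360/7)
    q=proj(d,[CR[0]+42*np.cos(t),CR[1]+42*np.sin(t),58])[0]; cv2.circle(a,tuple(int(round(v)) for v in q),2,(0,0,255),1)
cv2.imwrite("pics/wrist6.png",cv2.resize(a[150:300,190:350],None,fx=4,fy=4,interpolation=cv2.INTER_CUBIC))
```

```text
[ 510.22772283 -217.07396535 -176.35118829] 0.641089825632946
[np.float64(538.8716414346186), np.float64(-176.09194579165234), 68] [ 539.18168654 -176.27088339   68.36496753]
```

View pics/wrist6.png

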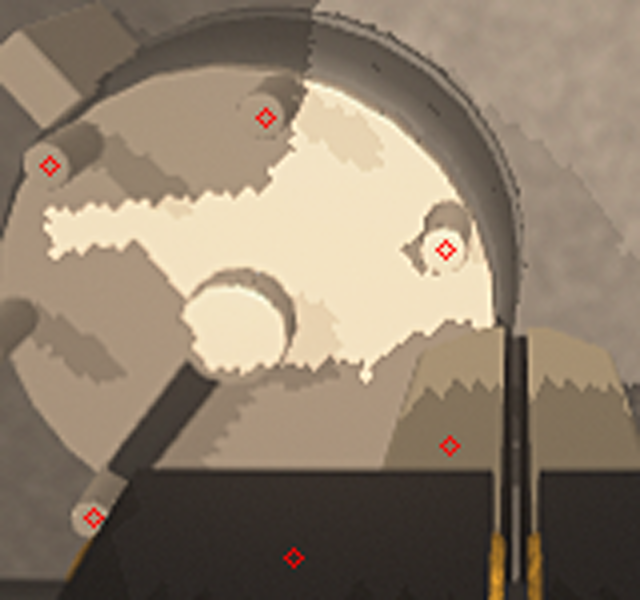

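The overlay is on the studs (visible ones at (48,165), (265,117), (445,248), (93,518)). I'll flick one click and check.

Run:
```python
from h import *
from bench import robot
a=IR-128.6
p,o=pose(CR,a,47)
print(robot.move_linear(p,o,speed=40,f_stop=4), robot.current_tcp_pos(),robot.current_contact_force())
arc(robot,CR,a,a-51.43,47)
i=robot.get_image("wrist")["img"]; cv2.imwrite("pics/wrist7.png",cv2.resize(i[130:300,140:350],None,fx=3,fy=3))
```

```text
False [ 538.85849583 -176.07669789   46.84805492] [ 0.279414   -0.52699242  0.22041613]
-313.5 [ 544.6 -180.8   47.1] [-1.3  0.4  1.2] 16.16
-322.1 [ 549.5 -186.2   47. ] [-0.4  0.6  0.2] 16.56
-330.7 [ 553.8 -192.5   47. ] [ 0.4 -0.2  0.5] 16.96
-339.2 [ 556.9 -199.3   47. ] [-0.6 -0.2  0. ] 17.36
-347.8 [ 559.2 -206.6   47.1] [ 0.8 -0.4  0.1] 17.76
-356.4 [ 559.9 -213.6   46.9] [0.6 0.5 0.3] 18.16
```

View pics/wrist7.png

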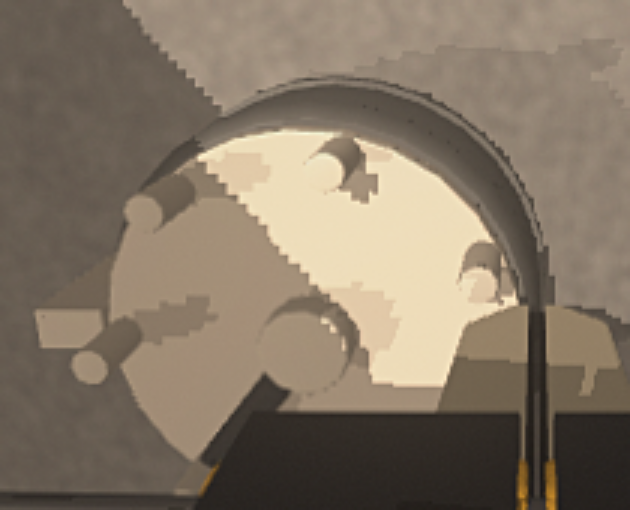

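The first click is good: the index block is at (70,328), the stud at the index at (92,367), and the ridge points to the next stud at about (200,465). One more click, then retract, clear away and look.

Run:
```python
from h import *
from bench import robot
a=IR-128.6-51.43
arc(robot,CR,a,a-51.43,47)
p,o=pose(CR,a-51.43,150); robot.move_linear(p,o,speed=80)
i=robot.get_image("wrist")["img"]; cv2.imwrite("pics/wrist8.png",i)
robot.move_j([-1.2]+list(robot.current_qpos()[1:]))
print(robot.current_t(),robot.current_tcp_pos(),robot.current_contact_force())
for n in ["top","side"]:
    cv2.imwrite(f"pics/{n}9.png",robot.get_image(n)["img"])
i=cv2.imread("pics/top9.png")
cv2.imwrite("pics/top9z.png",np.hstack([cv2.resize(i[195:265,205:285],None,fx=5,fy=5,interpolation=cv2.INTER_CUBIC),cv2.resize(i[210:280,392:472],None,fx=5,fy=5,interpolation=cv2.INTER_CUBIC)]))
```

```text
-365.0 [ 559.8 -220.9   46.9] [-1.4  1.1  0.2] 18.61
-373.5 [ 558.7 -228.5   47. ] [-1.1  1.5  0.6] 19.01
-382.1 [ 556.7 -235.9   47. ] [ 1.1 -0.   0.7] 19.41
-390.7 [ 553.3 -242.5   47.1] [ 0.2 -0.5  0.4] 19.81
-399.2 [ 549.  -248.7   47. ] [-0.4  0.1 -0.9] 20.21
-407.8 [ 543.9 -253.9   47. ] [-0.9  0.7  0.1] 20.61
23.3917 [ 317.79264841 -508.61642128  149.30630599] [ 0.11274601 -0.04669995 -0.44132559]
```

View pics/top9z.png

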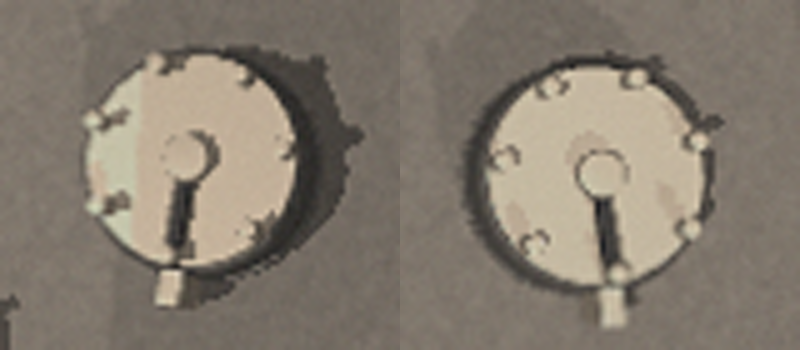

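View pics/top9.png

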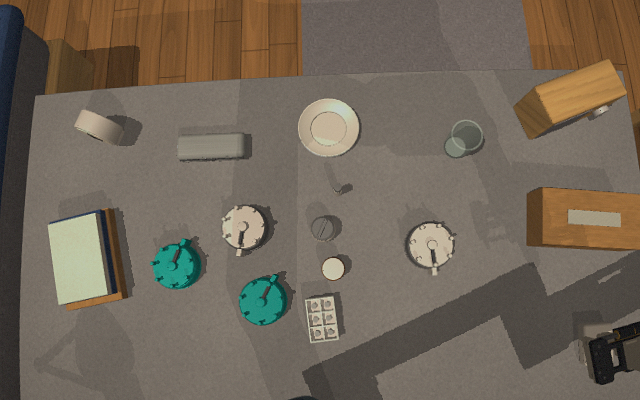

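View pics/wrist8.png

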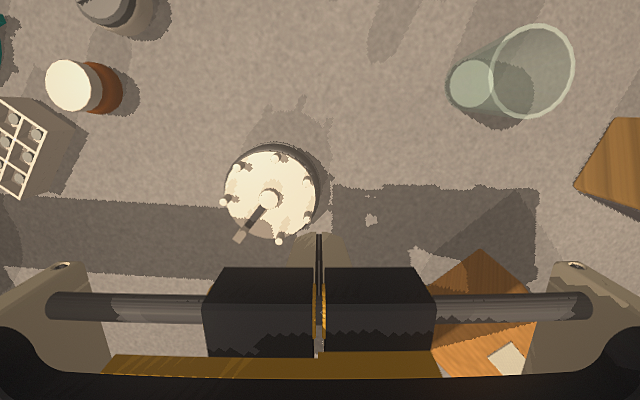

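View pics/side9.png

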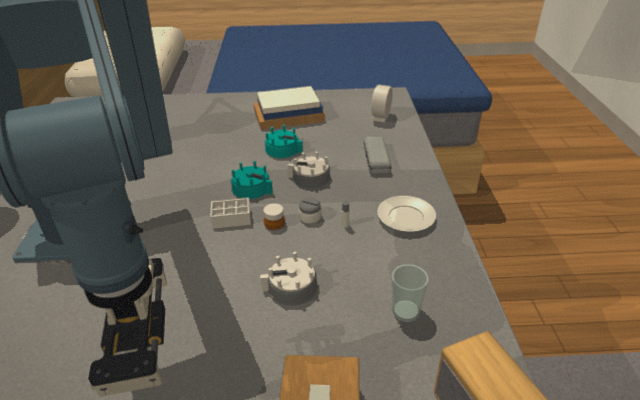

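Both pointers stand at their index blocks (top crop: left ridge to (170,285), right ridge to (613,300)). The bases and bystanders sit at the same pixels as before. I'll raise the hand a little and hand in.

Run:
```python
from bench import robot
p=robot.current_tcp_pos(); robot.move_linear([p[0],p[1],p[2]+80],speed=80)
robot.sleep(0.5); print(robot.current_t(),robot.current_contact_force(),robot.current_joint_vel().round(3))
robot.hand_in()
```

```text
25.1417 [-0.08782822 -0.579508    0.63122581] [-0.    -0.001 -0.001  0.    -0.002 -0.   ]
the job is handed in; nothing more can be done
```

I reset both white counters and handed the job in at about 25 s of the 67 s allowed. With the closed fingertips I pushed each wheel two clicks clockwise by its studs, left counter first.

- **Wheels:** the last top view shows each pointer ridge in line with its white index block, and neither wheel ran past.
- **Everything else:** the bases and the other things on the nightstand appear at the same pixels as at the start. The turquoise look-alikes were not touched.
- **Forces:** the readings I took while pushing stayed at or below about 2 N. They were taken between short moves, not continuously.
- **At hand-in:** the arm was raised clear and at rest, and the contact force was only noise (under 1 N).

**One disagreement:** for the left counter's centre, the top and wrist cameras differed by about 3 to 4 mm in y. I went with the wrist view, because it matched both the fingertip and the studs up close, and the clicks landed as planned.

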